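# Dock a sample tray with the lifter

### The arm

A 6-joint arm with a two-finger parallel gripper is mounted at the origin on the work surface. World frame = base frame: x ahead of the robot, y to its left, z up, the work surface at z = 0. Lengths are in mm, angles in degrees, forces in N, time in s.
With the tool pointing down it reaches from about 300 to 875 mm from the base axis. Payload 6.4 kg.
Tool frame: the origin (TCP) lies on the mounting face of the last link; the fingertips stand 173 mm ahead of it and the grasp point (between the pads) lies 155 mm ahead of it; z points along the fingers, y is the line along which they close (so a half turn about z gives the same grasp; the last joint's range is limited). The gripper opens to 85 mm and grips with 20 to 120 N. Pads are 22 mm wide; open, the fingers measure 114 mm over their backs; the gripper's body (76 mm by 85 mm) begins 54 mm behind the grasp point. The pads swing forward as they close: fully open they stand 13 mm farther back than shut.
Start: joints at [53.44, 10.359, 92.074, -0, 77.567, -11.82], TCP at [240.633, 522.244, 404.688] pointing down, gripper open.
Joint ranges: [-171.53, 171.53], [-51.25, 118.39], [17.06, 147.69], [-65.23, 245.23], [0, 150.52], [-178.68, 178.68]. Speed limits (degrees/s): [147.25, 147.25, 172.46, 180, 180, 180].

### API

Orientations are given as a 3x3 rotation matrix whose columns are the frame's x, y, z axes.
In Python, from rig import env, optics, workorder gives the robot as it stands.
- The arm moves only by the tool move_arm, never from a script. Its argument "deltas" is a list of rows, each an object of numbers: "x", "y", "z": the shift along the world's x, y, z in units of 60 mm (1.0 is 60 mm); "ax", "ay", "az": the turn, a rotation vector about the world's x, y, z in units of 6 degrees (1.0 is 6 degrees); "fingers": the closure, from -1 (fully open) to 1 (shut). A call has 1 to 10 rows; each row shifts and turns the commanded pose from where the row before left it; what a row does not reach is not made up. A row lasts 1/8 s, in which the tool goes at most 62.5 mm and 10.7 degrees, less where a joint would pass 70% of its speed; a pose out of reach is approached as far as the arm can. A call with a number of a shift or a turn outside -1 to 1 is refused whole. A call with a gripper value outside its range is refused whole. The fingers move at their own pace and stop on an object; "grip_force" is the grip in N (left out, the last holds). Time passes only in rows, so rows that do not move let the fingers close. It gives the time, the measured TCP pose, the force, the opening and the grip force at its end, in the units of the state.
- env.read_state(): the state, without advancing time (a new reading comes with each control period).
- optics.get_image(name): name is "scene" or "top"; returns (picture, depth): 384x512x3 uint8, red, green, blue; 384x512 float32, mm along the optical axis (not along the pixel's ray), 0 where there is no reading.
- optics.camera_info(name): a dict with "mtx" (3x3 intrinsics, pixels), "pose" (4x4, takes a point from camera to world coordinates). Camera axes: x right, y up, looking along -z (the intrinsics and any distortion apply to the point x, -y, -z); pixel columns grow to the right and rows downward; lengths in mm; the calibration is good to about 2 mm. A picture is of the moment at which its call begins. camera_info takes no time and is no camera call.
- workorder.finish_job(): hands the job in; it is judged then, once.
The state is a dict: "time_s": time; "joint_pos": joint angles; "qvel": joint speeds; "joint_torque": joint torques, N m; "eef_pos": TCP position; "tcp_rot": TCP orientation; "ft_force": force on the tool from outside, world axes, zero at the start; "wrist_torque": the same for the moment, N m; "width": opening from 0.0 (shut) to 1.0 (fully open); "gripper_force": force on a finger pad.
Only numpy, scipy, OpenCV 4.12 (cv2) and the standard library are available. Lean on these libraries where they do the work, as an engineer would, in place of code of your own. Each camera call takes 0.05 s, during which the arm holds its last target. There are 200 camera calls.

### The job

Tip the orange-handled lifter over the rim of the grey spill tray, slide its blade under the black sample tray, lift the tray on it, keeping it level, and set the tray down between the guides of the white docking bay, then draw the lifter out. Press the tray down firmly but without forcing it until the bay's bed is fully home (tray top flush with the frame), and leave the lifter lying flat on its black mat. Leave the jar, bottle and tube rack alone.

Things in the scene. Friction and masses are not known exactly. Their poses are not given: they have to be found in the camera images.
- tray: Black flat sample tray with white caps, 90 (x) x 120 (y) x 24 mm high, 0.14 to 0.28 kg. Stands on two grey runners 10 mm wide, 12.5 mm high along its y = +-50 to 60 mm edges (full length); between them a 100 mm wide, 12.5 mm high gap, open at both x ends. Too wide to grip. Origin: centre, at the runners' underside; z up. Starts in the spill tray, -x end towards the robot.
- plate: Fixed grey spill tray let into the worktop, holding the sample tray. Flat aluminium floor 40 mm above its origin (28 to 40 mm above the table, varies); rims 10 mm above the floor all round: front rim x = -88 to -80 mm, rear 57 to 65, sides y = +-72 to 80. A level blade over the front rim is too high for the gap. Origin: under the sample tray's usual place, within 8 mm.
- lifter: Spatula along its x, 0.2 kg. Steel blade x = 50 to 170 mm, 70 wide, z = 0 to 2.5 mm; steel web 30 wide at x = 46 to 52, 45 high; orange handle 20 mm wide (y), x = -60 to 52, z = 35 to 57; heel leg at x = -59 to -51 down to z = 0. Origin: level with the blade's underside, below the grip point. Starts flat on the mat, blade away from the robot.
- lifter_grip (a point): Grip point in the middle of the orange handle, 46 mm above the lifter's origin (handle 20 mm wide, 22 mm high here). Axes as the lifter's.
- lifter_tip (a point): Middle of the blade's front edge, at its underside: 170 mm along x from the lifter's origin.
- mat: Black rubber mat fixed to the table, 260 (x) x 110 (y) x 4 mm; the lifter's place. Origin: centre of the underside. The lifter starts with its origin about 55 mm towards -x of the mat's centre.
- bay: Fixed white docking bay, open in front (-x, to the robot) and above. Side guides: inner faces y = +-65 mm, x = -50 to 70; two back stops: faces x = 50, |y| = 49 to 79 (open between); all 46 mm high, 14 thick; 12 mm floor x = -100 to 70. Between them the flat blue bed, x = -70 to 45. Tray's place: origin over the bay's, x along x (5 mm play). Origin: centre, at table height.
- bed (a joint): Height of the bay's blue bed: 0 = raised (bed top 30 mm above the bay's origin), 0.008 m = fully home (22 mm; tray top then flush with the 46 mm frame). Stiff: moves down under about 15 to 18 N of push on the tray and stays where it is left. The tray takes at most 50 N.
- jar: Amber glass jar with white cap, 60 mm diameter, 85 mm high, upright, beyond the mat. Origin: centre of underside.
- bottle: White bottle with blue cap, 64 mm diameter, 150 mm high, upright. Origin: centre of underside.
- rack: Black tube rack, 140 (x) x 60 (y) x 50 mm, with capped tubes up to 99 mm high. Origin: centre of underside.
Things that resemble listed ones, but are neither listed nor needed, are in the scene too. Several things have the shape of the lifter; the one meant has the colours described above.

How it is judged:
By the outcome, as a careful person would: the job done as asked, in the order asked, and still so for the second after the job is handed in, with the robot touching nothing.
It also fails if it takes over 66 s, if anything falls off the work surface, if the arm or the gripper's body presses on something with over 40 N, if the wrist force passes 120 N, or if a joint passes its speed limit or range.

## Working session

There is one attempt and no reset: what is moved stays moved. The work goes in short steps, Python scripts to look and compute and a tool call to move; the robot and the scene stay as the last step left them, time stands still between calls to the robot, and variables do not carry over. Pictures are saved under pics/ and viewed, at most 10 in all, crops included, and the job is handed in when it is done.

Besides the shell and the picture viewer there is one more tool, called as name(argument=value, ...) on one line, values as JSON. move_arm: Moves the arm, as the interface text tells. Shifts and turns lie within -1 to 1; 1 stands for 60 mm of shift or 6 degrees of turn. Its arguments: {"type":"object","properties":{"deltas":{"type":"array","items":{"type":"object","properties":{"x":{"type":"number"},"y":{"type":"number"},"z":{"type":"number"},"ax":{"type":"number"},"ay":{"type":"number"},"az":{"type":"number"},"fingers":{"type":"number"}}}},"grip_force":{"type":"number"}},"required":["deltas"]}

```bash
ls; mkdir -p pics; python3 - <<'E'
from rig import env,optics
import cv2,numpy as np
for n in("scene","top"):
    p,d=optics.get_image(n); cv2.imwrite(f"pics/{n}0.png",p[:,:,::-1]); np.savez(f"pics/{n}0.npz",p=p,d=d)
    i=optics.camera_info(n); print(n,{k:(np.round(v,3).tolist() if not isinstance(v,str) else v) for k,v in i.items()})
s=env.read_state();print(s)
E
```

```text
pics
scene {'mtx': [[431.37, 0.0, 253.058], [0.0, 431.37, 194.511], [0.0, 0.0, 1.0]], 'pose': [[0.587, -0.695, 0.414, 1154.443], [0.809, 0.498, -0.311, -474.663], [0.01, 0.518, 0.855, 1372.482], [0.0, 0.0, 0.0, 1.0]]}
top {'mtx': [[421.54, 0.0, 255.404], [0.0, 421.54, 185.538], [0.0, 0.0, 1.0]], 'pose': [[0.028, 0.988, -0.152, 309.422], [-0.999, 0.031, 0.015, 13.867], [0.02, 0.152, 0.988, 1324.238], [0.0, 0.0, 0.0, 1.0]]}
{'time_s': 0.1, 'joint_pos': array([ 5.34387567e+01,  1.03961161e+01,  9.21252085e+01, -7.31471772e-04,
        7.75666603e+01, -1.18195681e+01]), 'qvel': array([-0.00184642, -0.09540784, -0.18154132, -0.00631172,  0.0362239 ,
        0.02276647]), 'joint_torque': array([ 8.33164449e-04, -4.45879304e+01, -3.52237022e+01, -3.09784937e-04,
        4.15561357e-03,  2.61914215e-05]), 'eef_pos': array([240.49888783, 522.04365754, 403.89501227]), 'tcp_rot': array([[-9.08205011e-01,  4.18524597e-01, -9.04730151e-04],
       [ 4.18525466e-01,  9.08204214e-01, -1.24087258e-03],
       [ 3.02344039e-04, -1.50561930e-03, -9.99998821e-01]]), 'ft_force': array([-0.2005432 , -0.06096495,  1.05391005]), 'wrist_torque': array([-0.05531146, -0.00154935,  0.00649053]), 'gripper_force': 0.0, 'width': 0.9994476142030548}
```

View pics/scene0.png

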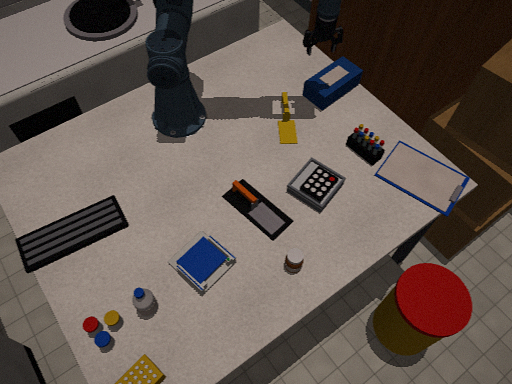

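View pics/top0.png

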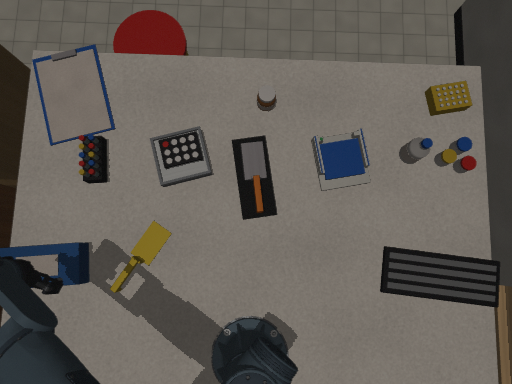

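The top view shows two objects with the lifter's shape:
- The orange-handled one with a steel blade lies on the black mat, at about (257,175) in the top view and (260,205) in the scene view.
- The all-yellow one is at (140,255).

The orange one fits the description. The tray is at top (182,150) and the bay at (342,158). I'll confirm in an enlarged crop.

```bash
cat > h.py <<'E'
from rig import env,optics
import cv2,numpy as np
np.set_printoptions(precision=2,suppress=True)
def cloud(n,d):
    i=optics.camera_info(n);K=i["mtx"];P=i["pose"]
    v,u=np.mgrid[:d.shape[0],:d.shape[1]]
    c=np.stack([(u-K[0,2])/K[0,0]*d,-(v-K[1,2])/K[1,1]*d,-d,np.ones_like(d)],-1)
    w=(c@P.T)[...,:3]; w[d==0]=np.nan; return w
def onplane(n,px,z):
    i=optics.camera_info(n);K=i["mtx"];P=np.array(i["pose"])
    out=[]
    for u,v in px:
        r=P[:3,:3]@[(u-K[0,2])/K[0,0],-(v-K[1,2])/K[1,1],-1]
        out.append(P[:3,3]+r*(z-P[2,3])/r[2])
    return np.array(out)
def proj(n,X):
    i=optics.camera_info(n);K=i["mtx"];P=np.array(i["pose"])
    c=(np.asarray(X)-P[:3,3])@P[:3,:3]; c=c*[1,-1,-1]
    return (c@K.T)[:,:2]/c[:,2:]
E
python3 - <<'E'
from h import *
a=np.load("pics/top0.npz");b=np.load("pics/scene0.npz")
t=cv2.resize(a["p"][115:225,145:380],None,fx=3.4,fy=3.4,interpolation=cv2.INTER_CUBIC)[:,:,::-1]
cv2.imwrite("pics/topcrop.png",t)
s=cv2.resize(b["p"][145:300,160:355],None,fx=3.8,fy=3.8,interpolation=cv2.INTER_CUBIC)[:,:,::-1]
cv2.imwrite("pics/scenecrop.png",s)
for n,o,pts in(("top",a,[(257,160),(250,150),(259,195),(245,205),(182,150),(342,158),(300,200),(190,145),(160,160)]),("scene",b,[(265,218),(245,193),(318,180),(204,258)])):
    w=cloud(n,o["d"])
    for u,v in pts: print(n,u,v,w[v,u])
E
```

```text
top 257 160 [595.33  -8.86   4.91]
top 250 150 [626.69  14.5    7.62]
top 259 195 [475.66 -17.    58.85]
top 245 205 [449.67  24.82   5.28]
top 182 150 [608.4  223.58  54.69]
top 342 158 [ 605.12 -276.06   29.84]
top 300 200 [ 471.43 -148.75    0.23]
top 190 145 [624.91 199.82  55.04]
top 160 160 [579.63 293.94  31.74]
scene 265 218 [595.81   0.85   2.2 ]
scene 245 193 [497.64 -17.15  61.22]
scene 318 180 [604.66 233.62  55.53]
scene 204 258 [ 609.41 -264.71   30.01]
```

View pics/topcrop.png

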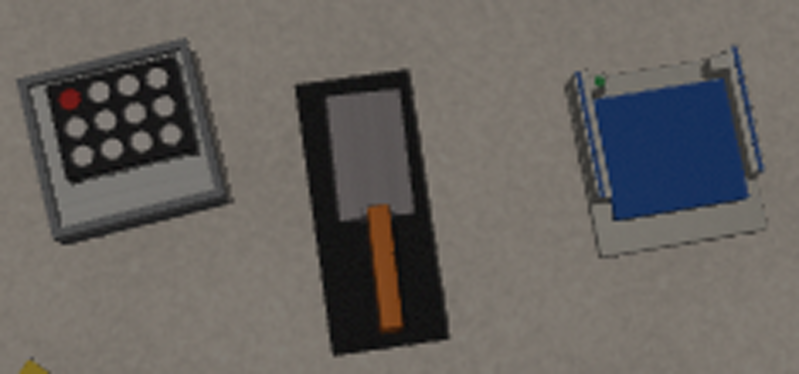

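View pics/scenecrop.png

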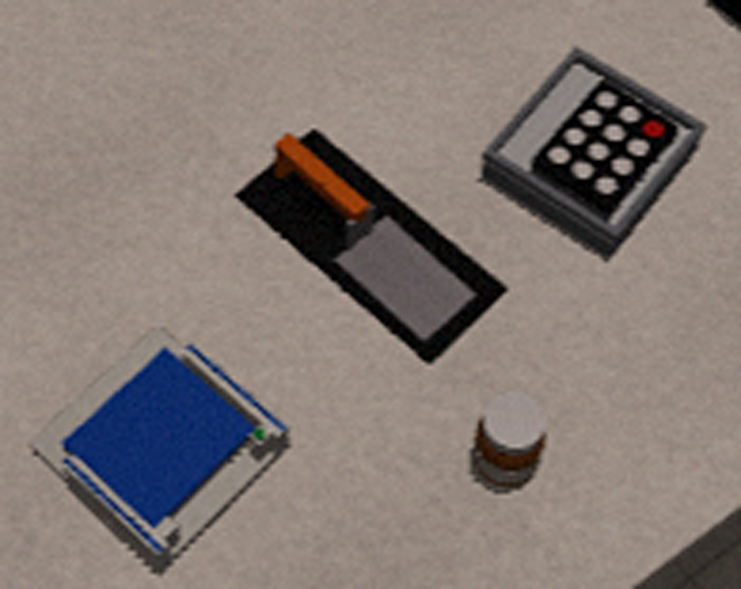

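The crops confirm it: the orange handle with the steel blade is on the black mat. The tray's red cap marks its rear-left corner, and the bay is on the right with its open side towards the robot. Next I'll fit the poses from both views.

```bash
cat > fit.py <<'E'
from h import *
from scipy.optimize import least_squares
T=lambda x,y:("top",145+(x+.5)/3.4-.5,115+(y+.5)/3.4-.5)
S=lambda x,y:("scene",160+(x+.5)/3.8-.5,145+(y+.5)/3.8-.5)
def fit(name,obs,x0):
    def res(p):
        c,s=np.cos(p[2]),np.sin(p[2]);r=[]
        for m,(n,u,v) in obs:
            X=[[p[0]+c*m[0]-s*m[1],p[1]+s*m[0]+c*m[1],p[3]+m[2]]]
            r+=list(proj(n,X)[0]-[u,v])
        return r
    o=least_squares(res,x0,loss="soft_l1");print(name,o.x[:2],np.degrees(o.x[2]),"z",o.x[3]);print(np.array(res(o.x)).reshape(-1,2).tolist().__repr__()[:0],np.round(np.array(res(o.x)).reshape(-1,2),1).tolist());return o.x
if __name__=="__main__":
    fit("tray",[((45,60,24),T(47,87)),((45,-60,24),T(183,52)),((-45,60,24),T(72,184)),((-45,-60,24),T(199,152)),
     ((-45,60,24),S(600,86)),((-45,-60,24),S(534,163)),((45,-60,24),S(608,204)),((45,60,24),S(678,131))],[605,220,.2,31])
    fit("lifter",[((170,35,2.5),T(326,97)),((170,-35,2.5),T(401,90)),((50,-35,2.5),T(413,212)),((50,35,2.5),T(340,220)),
     ((170,35,2.5),S(476,294)),((170,-35,2.5),S(429,340)),((50,-35,2.5),S(335,262)),
     ((-60,10,57),T(383,331)),((-60,-10,57),T(402,327)),((52,10,57),T(368,205)),((52,-10,57),T(389,204)),
     ((52,10,57),S(372,208)),((52,-10,57),S(358,220)),((-60,10,57),S(288,134)),((-60,-10,57),S(275,147))],[480,-10,.1,4])
    fit("bay",[((-100,79,12),T(600,256)),((-100,-79,12),T(767,228)),((-70,64,30),T(614,219)),((-70,-64,30),T(748,198)),
     ((-100,-79,12),S(33,447)),((-100,79,12),S(162,328)),((-70,64,30),S(165,348)),((-70,-64,30),S(65,443))],[600,-270,.1,0])
    for n in("top","scene"):
        d=np.load(f"pics/{n}0.npz")["d"];w=cloud(n,d).reshape(-1,3)
        def box(x0,x1,y0,y1,z0,z1):
            return w[(w[:,0]>x0)&(w[:,0]<x1)&(w[:,1]>y0)&(w[:,1]<y1)&(w[:,2]>z0)&(w[:,2]<z1)]
        print(n,"table z",box(400,440,-150,-60,-20,20)[:,2].mean(),box(400,440,-150,-60,-20,20)[:,2].std())
        for nm,b in(("traytop",(500,720,130,330,50,75)),("bayframe",(480,720,-380,-170,41,60)),("handle",(380,560,-60,40,50,75)),("bed",(520,640,-310,-220,20,40))):
            q=box(*b); print(nm,len(q),q[:,2].mean(),q.mean(0),cv2.minAreaRect(q[:,:2].astype(np.float32)))
        q=box(525,660,140,300,20,47);print("floorhist",np.histogram(q[:,2],bins=range(20,48,2)))
    # floor strip sample
    for n,f,pts in(("top",T,[(70,215),(130,200),(190,185)]),("scene",S,[(560,100),(525,140)])):
        w=cloud(n,np.load(f"pics/{n}0.npz")["d"])
        for p in pts:
            _,u,v=f(*p);u,v=int(round(u)),int(round(v));print(n,w[v-1:v+2,u-1:u+2].reshape(-1,3).mean(0))
E
python3 fit.py
```

```text
tray [612.7  228.69] 15.99445817200373 z 23.72989021422558
 [[0.1, -0.2], [-2.1, 1.0], [-0.9, -1.1], [-0.1, -1.1], [-0.6, -0.8], [-1.6, 0.2], [-0.3, 2.7], [-0.7, -0.1]]
lifter [487.72 -12.14] 8.529729766311567 z -4.194434348185726
 [[-0.6, -0.1], [-1.2, -0.4], [-0.1, -0.0], [-0.4, 0.1], [-0.3, 0.8], [-1.6, 1.0], [-0.5, 0.1], [-0.7, -0.8], [0.3, -0.4], [-0.7, 0.0], [-0.4, -0.4], [-0.8, -0.5], [-1.1, -0.3], [-0.3, 0.0], [-0.9, -0.2]]
bay [ 619.14 -271.36] 11.617394987310648 z -7.345747936279252
 [[-0.2, -0.1], [-0.9, -0.2], [-0.6, -0.1], [-0.4, -0.7], [-1.2, -0.7], [-1.5, -0.3], [0.2, 0.3], [-1.1, 0.8]]
top table z -0.6025159058294739 2.9834231943468366
traytop 1119 56.067419962805204 [610.33 229.24  56.07] ((611.0109252929688, 229.64678955078125), (92.381103515625, 120.09703063964844), 15.601226806640625)
bayframe 355 45.13582906788771 [ 631.25 -269.7    45.14] ((626.2969360351562, -270.6015625), (119.6596908569336, 158.94381713867188), 11.362408638000488)
handle 244 59.37134471661631 [481.97 -13.28  59.37] ((482.1279296875, -13.345726013183594), (111.66687774658203, 21.12376785278320
[... 580 characters left out ...]
14   45.81] ((630.7290649414062, -268.36669921875), (121.56043243408203, 159.48512268066406), 11.374805450439453)
handle 172 58.911838061657086 [489.42 -12.42  58.91] ((486.92645263671875, -11.006315231323242), (111.99362182617188, 23.34752082824707), 9.349803924560547)
bed 685 28.92946882133351 [ 594.74 -264.02   28.93] ((590.1397094726562, -264.9916687011719), (99.3443832397461, 89.86137390136719), 0.26658642292022705)
floorhist (array([ 9,  6, 15, 41, 58, 83, 75, 66, 46, 33, 48, 47, 27]), array([20, 22, 24, 26, 28, 30, 32, 34, 36, 38, 40, 42, 44, 46]))
top [523.3  275.    31.56]
top [540.8  220.28  31.63]
top [555.37 165.22  30.9 ]
scene [539.37 239.39  31.02]
scene [555.32 182.59  32.81]
```

move_arm(deltas=[{"x": 0.41,"y": -0.89,"z": -0.15,"az": 0.56,"fingers": -1},{"x": 0.41,"y": -0.89,"z": -0.15,"az": 0.56,"fingers": -1},{"x": 0.41,"y": -0.89,"z": -0.15,"az": 0.56,"fingers": -1},{"x": 0.41,"y": -0.89,"z": -0.15,"az": 0.56,"fingers": -1},{"x": 0.41,"y": -0.89,"z": -0.15,"az": 0.56,"fingers": -1},{"x": 0.41,"y": -0.89,"z": -0.15,"az": 0.56,"fingers": -1},{"x": 0.41,"y": -0.89,"z": -0.15,"az": 0.56,"fingers": -1},{"x": 0.41,"y": -0.89,"z": -0.15,"az": 0.56,"fingers": -1},{"x": 0.41,"y": -0.89,"z": -0.15,"az": 0.56,"fingers": -1},{"x": 0.41,"y": -0.89,"z": -0.15,"az": 0.56,"fingers": -1}], grip_force=110)

```text
$.deltas[0]: bad value
```

move_arm(deltas=[{"x": 0.41,"y": -0.89,"z": -0.15,"ax": 0,"ay": 0,"az": 0.56,"fingers": -1},{"x": 0.41,"y": -0.89,"z": -0.15,"ax": 0,"ay": 0,"az": 0.56,"fingers": -1},{"x": 0.41,"y": -0.89,"z": -0.15,"ax": 0,"ay": 0,"az": 0.56,"fingers": -1},{"x": 0.41,"y": -0.89,"z": -0.15,"ax": 0,"ay": 0,"az": 0.56,"fingers": -1},{"x": 0.41,"y": -0.89,"z": -0.15,"ax": 0,"ay": 0,"az": 0.56,"fingers": -1},{"x": 0.41,"y": -0.89,"z": -0.15,"ax": 0,"ay": 0,"az": 0.56,"fingers": -1},{"x": 0.41,"y": -0.89,"z": -0.15,"ax": 0,"ay": 0,"az": 0.56,"fingers": -1},{"x": 0.41,"y": -0.89,"z": -0.15,"ax": 0,"ay": 0,"az": 0.56,"fingers": -1},{"x": 0.41,"y": -0.89,"z": -0.15,"ax": 0,"ay": 0,"az": 0.56,"fingers": -1},{"x": 0.41,"y": -0.89,"z": -0.15,"ax": 0,"ay": 0,"az": 0.56,"fingers": -1}], grip_force=110)

```text
time_s: 1.35
eef_pos: [487.0, -13.7, 314.3]
tcp_rot: [[-0.988, -0.156, 0.0], [-0.156, 0.988, 0.0], [-0.0, 0.0, -1.0]]
ft_force: [1.0, 0.5, -0.0]
width: 1.001
gripper_force: 0.0
```

move_arm(deltas=[{"x": 0,"y": 0.03,"z": -0.7,"ax": 0,"ay": 0,"az": 0,"fingers": -1},{"x": 0,"y": 0,"z": -0.7,"ax": 0,"ay": 0,"az": 0,"fingers": -1},{"x": 0,"y": 0,"z": -0.42,"ax": 0,"ay": 0,"az": 0,"fingers": -1},{"x": 0,"y": 0,"z": 0,"ax": 0,"ay": 0,"az": 0,"fingers": -1},{"x": 0,"y": 0,"z": 0,"ax": 0,"ay": 0,"az": 0,"fingers": 1},{"x": 0,"y": 0,"z": 0,"ax": 0,"ay": 0,"az": 0,"fingers": 1},{"x": 0,"y": 0,"z": 0,"ax": 0,"ay": 0,"az": 0,"fingers": 1},{"x": 0,"y": 0,"z": 0,"ax": 0,"ay": 0,"az": 0,"fingers": 1},{"x": 0,"y": 0,"z": 0,"ax": 0,"ay": 0,"az": 0,"fingers": 1},{"x": 0,"y": 0,"z": 0,"ax": 0,"ay": 0,"az": 0,"fingers": 1}], grip_force=110)

```text
time_s: 2.6
eef_pos: [487.1, -10.1, 206.6]
tcp_rot: [[-0.988, -0.154, 0.002], [-0.154, 0.988, -0.001], [-0.001, -0.001, -1.0]]
ft_force: [-1.6, 0.4, 5.7]
width: 0.215
gripper_force: 108.1
```

move_arm(deltas=[{"x": 0,"y": 0,"z": 0.3,"ax": 0,"ay": 0,"az": 0,"fingers": 1},{"x": 0,"y": 0,"z": 0.6,"ax": 0,"ay": 0,"az": 0,"fingers": 1},{"x": -0.4,"y": 0.45,"z": 0.6,"ax": 0,"ay": 0,"az": 0.2,"fingers": 1},{"x": -0.5,"y": 0.57,"z": 0.1,"ax": 0,"ay": 0,"az": 0.25,"fingers": 1},{"x": -0.5,"y": 0.57,"z": 0,"ax": 0,"ay": 0,"az": 0.25,"fingers": 1},{"x": -0.5,"y": 0.57,"z": 0,"ax": 0,"ay": 0,"az": 0.25,"fingers": 1},{"x": -0.5,"y": 0.56,"z": 0,"ax": 0,"ay": 0,"az": 0.2,"fingers": 1},{"x": 0,"y": 0,"z": 0,"ax": 0,"ay": 0,"az": 0,"fingers": 1},{"x": 0,"y": 0,"z": 0,"ax": 0,"ay": 0,"az": 0,"fingers": 1}], grip_force=110)

```text
time_s: 3.72
eef_pos: [342.9, 153.2, 301.7]
tcp_rot: [[-0.962, -0.272, 0.001], [-0.272, 0.962, -0.0], [-0.001, -0.001, -1.0]]
ft_force: [-1.2, -0.7, -1.6]
width: 0.211
gripper_force: 107.9
```

```bash
python3 - <<'E'
from h import *
for n in("scene","top"):
    p,d=optics.get_image(n); np.savez(f"pics/{n}1.npz",p=p,d=d)
a=np.load("pics/top1.npz")["p"];b=np.load("pics/scene1.npz")["p"]
i1=cv2.resize(a[110:260,130:280],None,fx=4,fy=4,interpolation=cv2.INTER_CUBIC)[:,:,::-1]
i2=cv2.resize(b[100:250,250:450],None,fx=4,fy=4,interpolation=cv2.INTER_CUBIC)[:,:,::-1]
print(proj("scene",[[344,153,97],[600,220,40]]),proj("top",[[344,153,97]]))
cv2.imwrite("pics/t1.png",i1)
s=env.read_state();print(s["eef_pos"],s["tcp_rot"],s["ft_force"],s["time_s"])
E
```

```text
[[258.14 137.2 ]
 [313.76 183.25]] [[199.24 236.72]]
[343.37 152.68 301.71] [[-0.96 -0.27  0.  ]
 [-0.27  0.96 -0.  ]
 [-0.   -0.   -1.  ]] [ 0.01  0.73 -2.47] 3.825
```

View pics/t1.png

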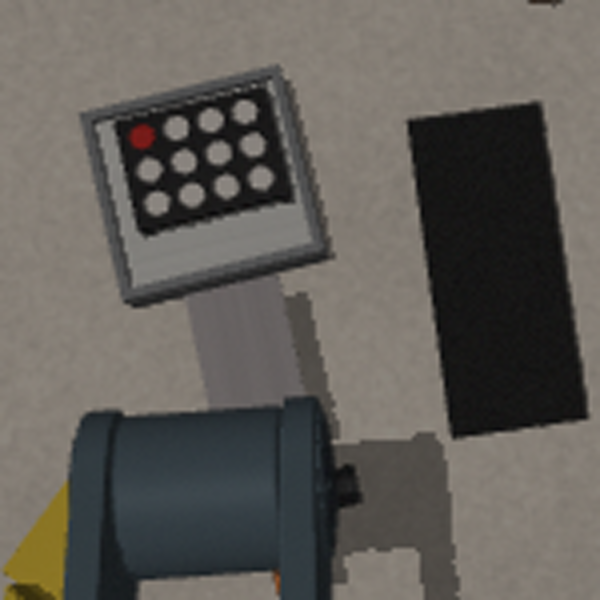

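The top crop shows the blade in hand. Its front edge is at about (188,293) to (282,277), just short of the spill tray's front rim. I'll measure the blade and tray numerically from depth.

```bash
python3 - <<'E'
from h import *
from scipy.spatial.transform import Rotation as R
d=np.array([.962,.272]);nn=np.array([-.272,.962]);tcp=np.array([343.2,153.0])
for n in("top","scene"):
    z=np.load(f"pics/{n}1.npz");w=cloud(n,z["d"]).reshape(-1,3)
    a=(w[:,:2]-tcp)@d;b=(w[:,:2]-tcp)@nn
    q=(w[:,2]>80)&(w[:,2]<115)&(a>70)&(a<230)&(abs(b)<60)
    A,B,Z=a[q],b[q],w[q,2]
    print(n,q.sum(),"a pct",np.percentile(A,[1,50,97,99,99.7]),"b pct",np.percentile(B,[1,3,50,97,99]),"zfit",np.polyfit(A,Z,1),Z.mean())
    t=(w[:,2]>50)&(w[:,2]<62)&(a>215)&(a<350)&(abs(b)<100)
    print(" tray rect in tool frame",t.sum(),cv2.minAreaRect(np.c_[a[t],b[t]].astype(np.float32)),"pct a",np.percentile(a[t],[2,98]),"z",np.median(w[t,2]))
    f=(abs(w[:,2]-31)<12)&(a>200)&(a<226)&(abs(b)<50); print(" floor z",np.median(w[f,2]),f.sum())
    for lo,hi in((150,180),(180,184),(184,188),(188,192),(192,196),(196,200),(200,204),(204,210)):
        k=(a>lo)&(a<hi)&(abs(b)<60)&(w[:,2]<70);print("  ",lo,hi,k.sum(),np.median(w[k,2]),end="")
    k=(a>-0)&(a<120)&(abs(b)<150)&(abs(w[:,2])<12);print("\n table",np.median(w[k,2]))
E
```

```text
top 747 a pct [ 76.99 122.7  165.67 167.37 168.24] b pct [-37.67 -36.33  -3.96  29.22  31.04] zfit [ -0.01 101.24] 100.44741619666115
 tray rect in tool frame 1110 ((278.32275390625, -2.6081390380859375), (128.93435668945312, 92.38124084472656), 88.85459899902344) pct a [234.32 321.7 ] z 55.83014305811719
 floor z 31.87020131385634 267
   150 180 126 -1.1925299650960142   180 184 21 -1.7229340102294373   184 188 70 16.76461368167304   188 192 95 36.88356324000051   192 196 49 41.41807935606539   196 200 24 32.24310363775305   200 204 51 32.59930471342727   204 210 72 31.727232902204378
 table -0.8147150159826424
scene 439 a pct [ 70.81 122.26 169.65 171.5  172.05] b pct [-37.19 -35.89  -2.28  32.17  33.09] zfit [ -0.   100.36] 100.20125928866722
 tray rect in tool frame 673 ((282.7901611328125, 1.2806167602539062), (124.04163360595703, 91.37135314941406), 89.93305206298828) pct a [239.96 327.35] z 56.027496538223886
 floor z 32.25603555382952 160
   150 180 193 -1.060689283357533   180 184 0 nan   184 188 1 -3.308282437952357   188 192 4 40.066821032167695   192 196 25 41.86144967690802   196 200 42 39.65069921784186   200 204 37 32.37654499191922   204 210 40 31.614300806345682
 table -0.9692115420652954
  return _methods._mean(a, axis=axis, dtype=dtype,
  ret = ret.dtype.type(ret / rcount)
```

move_arm(deltas=[{"x": 0.155,"y": 0.058,"z": -0.33,"ax": -0.104,"ay": 0.369,"az": 0,"fingers": 1},{"x": 0.155,"y": 0.058,"z": -0.34,"ax": -0.104,"ay": 0.369,"az": 0,"fingers": 1},{"x": 0,"y": 0,"z": 0,"ax": 0,"ay": 0,"az": 0,"fingers": 1},{"x": 0,"y": 0,"z": 0,"ax": 0,"ay": 0,"az": 0,"fingers": 1},{"x": 0,"y": 0,"z": 0,"ax": 0,"ay": 0,"az": 0,"fingers": 1}], grip_force=110)

```text
time_s: 4.45
eef_pos: [361.4, 160.0, 262.0]
tcp_rot: [[-0.96, -0.271, -0.075], [-0.27, 0.963, -0.021], [0.078, -0.0, -0.997]]
ft_force: [-0.5, -0.2, -2.5]
width: 0.216
gripper_force: 107.9
```

```bash
python3 - <<'E'
from h import *
s=env.read_state();print(s["eef_pos"],s["tcp_rot"].round(4),s["time_s"])
tcp=s["eef_pos"];d=np.array([.962,.272]);nn=np.array([-.272,.962])
for n in("top","scene"):
    p,dd=optics.get_image(n);w=cloud(n,dd).reshape(-1,3)
    a=(w[:,:2]-tcp[:2])@d;b=(w[:,:2]-tcp[:2])@nn
    e={"top":190,"scene":200}[n]
    q=(w[:,2]>40)&(w[:,2]<75)&(a>75)&(a<150)&(abs(b)<33)
    c=np.polyfit(a[q],w[q,2],1)
    print(n,q.sum(),c,"tilt",np.degrees(np.arctan(c[0])),"z top at a=100:",np.polyval(c,100),"std",np.std(w[q,2]-np.polyval(c,a[q])))
    for lo in range(146,186,3):
        k=(a>lo)&(a<lo+3)&(abs(b)<33);print(lo,k.sum(),np.median(w[k,2]).round(1),end=" | ")
    print()
E
```

```text
[361.44 160.   262.04] [[-0.96 -0.27 -0.08]
 [-0.27  0.96 -0.02]
 [ 0.08 -0.   -1.  ]] 4.45
top 336 [-0.1 62.2] tilt -5.671939156161566 z top at a=100: 52.268050015032415 std 2.3379805321802385
146 21 48.1 | 149 18 47.5 | 152 1 47.3 | 155 0 nan | 158 0 nan | 161 18 -2.3 | 164 19 -0.2 | 167 77 21.0 | 170 22 41.1 | 173 20 41.8 | 176 5 40.0 | 179 22 31.4 | 182 18 32.3 | 185 22 31.7 | 
scene 287 [-0.07 58.61] tilt -3.759660734227503 z top at a=100: 52.03649026175329 std 3.237518674092031
146 23 43.6 | 149 23 43.5 | 152 25 2.9 | 155 16 0.8 | 158 4 0.9 | 161 0 nan | 164 0 nan | 167 0 nan | 170 1 35.8 | 173 12 42.0 | 176 11 41.9 | 179 22 38.8 | 182 13 32.8 | 185 14 30.8 |
  return _methods._mean(a, axis=axis, dtype=dtype,
  ret = ret.dtype.type(ret / rcount)
```

move_arm(deltas=[{"x": 0.24,"y": 0.068,"z": -0.026,"ax": 0,"ay": 0,"az": 0,"fingers": 1},{"x": 0.24,"y": 0.068,"z": -0.026,"ax": 0,"ay": 0,"az": 0,"fingers": 1},{"x": 0.24,"y": 0.068,"z": -0.02,"ax": 0,"ay": 0,"az": 0,"fingers": 1},{"x": 0.24,"y": 0.068,"z": -0.019,"ax": 0,"ay": 0,"az": 0,"fingers": 1},{"x": 0.25,"y": 0.07,"z": -0.019,"ax": 0,"ay": 0,"az": 0,"fingers": 1},{"x": 0,"y": 0,"z": 0,"ax": 0,"ay": 0,"az": 0,"fingers": 1},{"x": 0,"y": 0,"z": 0,"ax": 0,"ay": 0,"az": 0,"fingers": 1}], grip_force=110)

```text
time_s: 5.42
eef_pos: [433.9, 180.8, 254.6]
tcp_rot: [[-0.959, -0.272, -0.077], [-0.271, 0.962, -0.022], [0.08, 0.0, -0.997]]
ft_force: [1.1, -0.2, -1.5]
width: 0.213
gripper_force: 108.1
```

move_arm(deltas=[{"x": 0.22,"y": 0.063,"z": -0.005,"ax": 0,"ay": 0,"az": 0,"fingers": 1},{"x": 0.22,"y": 0.063,"z": -0.018,"ax": 0,"ay": 0,"az": 0,"fingers": 1},{"x": 0.22,"y": 0.063,"z": -0.018,"ax": 0,"ay": 0,"az": 0,"fingers": 1},{"x": 0.22,"y": 0.063,"z": -0.018,"ax": 0,"ay": 0,"az": 0,"fingers": 1},{"x": 0.24,"y": 0.065,"z": -0.018,"ax": 0,"ay": 0,"az": 0,"fingers": 1},{"x": 0.11,"y": 0.031,"z": 0,"ax": 0,"ay": 0,"az": 0,"fingers": 1},{"x": 0,"y": 0,"z": 0,"ax": 0,"ay": 0,"az": 0,"fingers": 1},{"x": 0,"y": 0,"z": 0,"ax": 0,"ay": 0,"az": 0,"fingers": 1}], grip_force=110)

```text
time_s: 6.42
eef_pos: [507.2, 201.6, 249.8]
tcp_rot: [[-0.959, -0.272, -0.078], [-0.271, 0.962, -0.022], [0.081, 0.0, -0.997]]
ft_force: [0.6, -0.0, -1.8]
width: 0.212
gripper_force: 108.1
```

move_arm(deltas=[{"x": -0.0665,"y": -0.019,"z": -0.019,"ax": 0.053,"ay": -0.186,"az": 0,"fingers": 1},{"x": -0.0665,"y": -0.019,"z": -0.019,"ax": 0.053,"ay": -0.186,"az": 0,"fingers": 1},{"x": -0.0665,"y": -0.019,"z": -0.019,"ax": 0.053,"ay": -0.187,"az": 0,"fingers": 1},{"x": -0.0665,"y": -0.019,"z": -0.018,"ax": 0.053,"ay": -0.187,"az": 0,"fingers": 1},{"x": 0,"y": 0,"z": 0,"ax": 0,"ay": 0,"az": 0,"fingers": 1},{"x": 0,"y": 0,"z": 0,"ax": 0,"ay": 0,"az": 0,"fingers": 1}], grip_force=118)

```text
time_s: 7.18
eef_pos: [491.8, 197.0, 245.7]
tcp_rot: [[-0.962, -0.272, 0.001], [-0.272, 0.962, 0.0], [-0.001, 0.0, -1.0]]
ft_force: [-1.0, 0.5, -1.5]
width: 0.213
gripper_force: 115.8
```

move_arm(deltas=[{"x": 0,"y": 0,"z": 0.03,"ax": 0,"ay": 0,"az": 0,"fingers": 1},{"x": 0,"y": 0,"z": 0.03,"ax": 0,"ay": 0,"az": 0,"fingers": 1},{"x": 0,"y": 0,"z": 0.06,"ax": 0,"ay": 0,"az": 0,"fingers": 1},{"x": 0,"y": 0,"z": 0.12,"ax": 0,"ay": 0,"az": 0,"fingers": 1},{"x": 0,"y": 0,"z": 0.2,"ax": 0,"ay": 0,"az": 0,"fingers": 1},{"x": 0,"y": 0,"z": 0.2,"ax": 0,"ay": 0,"az": 0,"fingers": 1},{"x": 0,"y": 0,"z": 0.1,"ax": 0,"ay": 0,"az": 0,"fingers": 1},{"x": 0,"y": 0,"z": 0,"ax": 0,"ay": 0,"az": 0,"fingers": 1}], grip_force=118)

```text
time_s: 8.18
eef_pos: [491.9, 197.1, 290.8]
tcp_rot: [[-0.962, -0.272, 0.002], [-0.272, 0.962, 0.001], [-0.003, -0.0, -1.0]]
ft_force: [0.4, 0.1, -4.6]
width: 0.213
gripper_force: 115.6
```

```bash
cat > chk.py <<'E'
from h import *
s=env.read_state();tcp=s["eef_pos"];r=s["tcp_rot"]
d=-r[:2,0]/np.linalg.norm(r[:2,0]);nn=np.array([-d[1],d[0]])
print("tcp",tcp,"yaw",np.degrees(np.arctan2(d[1],d[0])),s["ft_force"],s["time_s"])
for n in("top","scene"):
    p,dd=optics.get_image(n);np.savez(f"pics/{n}_last.npz",p=p,d=dd);w=cloud(n,dd).reshape(-1,3)
    a=(w[:,:2]-tcp[:2])@d;b=(w[:,:2]-tcp[:2])@nn
    zt=tcp[2]-202.6+2.5+11.5
    t=(abs(w[:,2]-zt)<8)&(a>60)&(a<210)&(abs(b)<80)
    c,res,*_=np.linalg.lstsq(np.c_[a[t],b[t],np.ones(t.sum())],w[t,2],rcond=None)
    print(n,t.sum(),"rect(tool a,b)",cv2.minAreaRect(np.c_[a[t],b[t]].astype(np.float32)),"slopes deg",np.degrees(c[:2]),"z",np.median(w[t,2]),"expect",zt)
E
python3 chk.py
```

```text
tcp [491.91 197.1  290.82] yaw 15.763941196609592 [ 0.39  0.08 -4.61] 8.175
top 484 rect(tool a,b) ((124.15193176269531, -1.1247749328613281), (120.1190185546875, 90.13758850097656), 89.95114135742188) slopes deg [-0.38  0.34] z 100.45709109149209 expect 102.22171570403415
scene 708 rect(tool a,b) ((127.90491485595703, -0.00115966796875), (91.46175384521484, 124.9359359741211), 0.04006265103816986) slopes deg [-0.05  0.28] z 99.71045743708407 expect 102.22171570403415
```

move_arm(deltas=[{"x": 0,"y": -0.1,"z": 0.02,"ax": 0,"ay": 0,"az": -0.03,"fingers": 1},{"x": 0,"y": -0.2,"z": 0.02,"ax": 0,"ay": 0,"az": -0.03,"fingers": 1},{"x": 0,"y": -0.3,"z": 0.02,"ax": 0,"ay": 0,"az": -0.04,"fingers": 1},{"x": 0,"y": -0.4,"z": 0.02,"ax": 0,"ay": 0,"az": -0.04,"fingers": 1},{"x": 0,"y": -0.5,"z": 0.02,"ax": 0,"ay": 0,"az": -0.04,"fingers": 1},{"x": 0,"y": -0.5,"z": 0,"ax": 0,"ay": 0,"az": -0.04,"fingers": 1},{"x": 0.01,"y": -0.5,"z": 0,"ax": 0,"ay": 0,"az": -0.04,"fingers": 1},{"x": 0.01,"y": -0.5,"z": 0,"ax": 0,"ay": 0,"az": -0.04,"fingers": 1},{"x": 0.01,"y": -0.5,"z": 0,"ax": 0,"ay": 0,"az": -0.04,"fingers": 1},{"x": 0.01,"y": -0.5,"z": 0,"ax": 0,"ay": 0,"az": -0.04,"fingers": 1}], grip_force=118)

```text
time_s: 9.52
eef_pos: [493.6, -45.1, 296.1]
tcp_rot: [[-0.973, -0.232, 0.001], [-0.232, 0.973, -0.0], [-0.001, -0.0, -1.0]]
ft_force: [0.9, 0.3, -4.1]
width: 0.211
gripper_force: 115.5
```

move_arm(deltas=[{"x": 0.01,"y": -0.5,"z": 0,"ax": 0,"ay": 0,"az": -0.04,"fingers": 1},{"x": 0.01,"y": -0.5,"z": 0,"ax": 0,"ay": 0,"az": -0.04,"fingers": 1},{"x": 0,"y": -0.5,"z": 0,"ax": 0,"ay": 0,"az": -0.04,"fingers": 1},{"x": 0,"y": -0.5,"z": 0,"ax": 0,"ay": 0,"az": -0.04,"fingers": 1},{"x": 0,"y": -0.5,"z": 0,"ax": 0,"ay": 0,"az": -0.04,"fingers": 1},{"x": 0,"y": -0.5,"z": 0,"ax": 0,"ay": 0,"az": -0.04,"fingers": 1},{"x": 0,"y": -0.4,"z": 0,"ax": 0,"ay": 0,"az": -0.04,"fingers": 1},{"x": 0,"y": -0.3,"z": 0,"ax": 0,"ay": 0,"az": -0.03,"fingers": 1},{"x": 0,"y": -0.2,"z": 0,"ax": 0,"ay": 0,"az": -0.03,"fingers": 1},{"x": 0,"y": -0.1,"z": 0,"ax": 0,"ay": 0,"az": -0.02,"fingers": 1}], grip_force=118)

```text
time_s: 10.78
eef_pos: [495.3, -283.3, 295.9]
tcp_rot: [[-0.981, -0.196, 0.001], [-0.196, 0.981, 0.001], [-0.001, 0.0, -1.0]]
ft_force: [0.7, 0.1, -4.0]
width: 0.211
gripper_force: 115.6
```

move_arm(deltas=[{"x": 0,"y": -0.1,"z": 0,"ax": 0,"ay": 0,"az": 0,"fingers": 1},{"x": 0,"y": -0.05,"z": 0,"ax": 0,"ay": 0,"az": 0,"fingers": 1},{"x": 0,"y": 0,"z": 0,"ax": 0,"ay": 0,"az": 0,"fingers": 1},{"x": 0,"y": 0,"z": 0,"ax": 0,"ay": 0,"az": 0,"fingers": 1}], grip_force=118)

```text
time_s: 11.28
eef_pos: [495.3, -291.6, 295.9]
tcp_rot: [[-0.98, -0.197, 0.001], [-0.197, 0.98, 0.001], [-0.001, 0.0, -1.0]]
ft_force: [0.9, -0.1, -3.6]
width: 0.215
gripper_force: 115.6
```

```bash
python3 chk.py; python3 - <<'E'
from h import *
a=np.load("pics/top_last.npz")["p"];b=np.load("pics/scene_last.npz")["p"]
i1=cv2.resize(a[110:240,290:400],None,fx=3.5,fy=3.5,interpolation=cv2.INTER_CUBIC)[:,:,::-1]
i2=cv2.resize(b[200:320,140:260],None,fx=3.5,fy=3.5,interpolation=cv2.INTER_CUBIC)[:,:,::-1]
c=np.zeros((455,810,3),np.uint8);c[:455,:385]=i1;c[:420,390:810]=i2
cv2.imwrite("pics/c2.png",c[:,:800])
E
```

```text
tcp [ 495.32 -291.61  295.93] yaw 11.343420315187048 [ 0.92 -0.06 -3.62] 11.275
top 1145 rect(tool a,b) ((115.91048431396484, -1.131103515625), (106.04621887207031, 121.09781646728516), 0.14286082983016968) slopes deg [-0.67 -0.08] z 105.48363782913589 expect 107.33075570379978
scene 1015 rect(tool a,b) ((117.44621276855469, 0.44033050537109375), (112.81224060058594, 121.8139419555664), 0.4381834864616394) slopes deg [-0.41 -0.05] z 105.50434401699431 expect 107.33075570379978
```

View pics/c2.png

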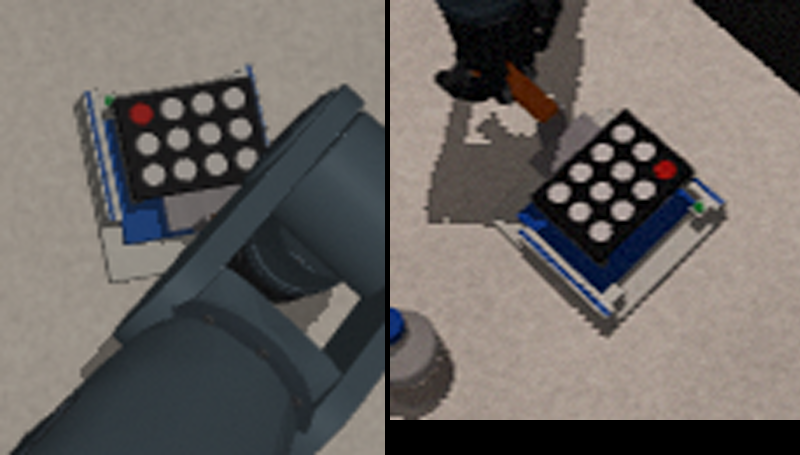

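The crops show the tray level on the blade, centred over the bay between the guides. Next I'll lower it to just above the frame and check.

move_arm(deltas=[{"x": 0,"y": -0.03,"z": -0.1,"ax": 0,"ay": 0,"az": 0,"fingers": 1},{"x": 0,"y": -0.04,"z": -0.2,"ax": 0,"ay": 0,"az": 0,"fingers": 1},{"x": 0,"y": 0,"z": -0.15,"ax": 0,"ay": 0,"az": 0,"fingers": 1},{"x": 0,"y": 0,"z": -0.08,"ax": 0,"ay": 0,"az": 0,"fingers": 1},{"x": 0,"y": 0,"z": 0,"ax": 0,"ay": 0,"az": 0,"fingers": 1},{"x": 0,"y": 0,"z": 0,"ax": 0,"ay": 0,"az": 0,"fingers": 1}], grip_force=118)

```text
time_s: 12.12
eef_pos: [495.4, -296.2, 264.4]
tcp_rot: [[-0.981, -0.196, 0.001], [-0.196, 0.981, 0.0], [-0.001, -0.0, -1.0]]
ft_force: [-0.6, 0.1, -4.5]
width: 0.213
gripper_force: 115.6
```

```bash
python3 chk.py; python3 - <<'E'
from h import *
b=np.load("pics/scene_last.npz")["p"];a=np.load("pics/top_last.npz")["p"]
i1=cv2.resize(a[125:200,305:380],None,fx=5,fy=5,interpolation=cv2.INTER_CUBIC)[:,:,::-1]
i2=cv2.resize(b[215:305,160:245],None,fx=4.9,fy=4.9,interpolation=cv2.INTER_CUBIC)[:,:,::-1]
c=np.zeros((441,796,3),np.uint8);c[:375,:375]=i1;c[:441,380:796]=i2[:441,:416]
cv2.imwrite("pics/c3.png",c)
E
```

```text
tcp [ 495.41 -296.23  264.42] yaw 11.321932254416401 [-0.6   0.07 -4.51] 12.125
top 1097 rect(tool a,b) ((116.46780395507812, -0.9076652526855469), (104.48957824707031, 120.48889923095703), 0.19133123755455017) slopes deg [-0.42 -0.02] z 74.09446987260503 expect 75.82377839595503
scene 974 rect(tool a,b) ((118.3772201538086, 0.781707763671875), (113.29273223876953, 120.66173553466797), 0.1440643072128296) slopes deg [-0.06  0.05] z 74.46232225215135 expect 75.82377839595503
```

View pics/c3.png

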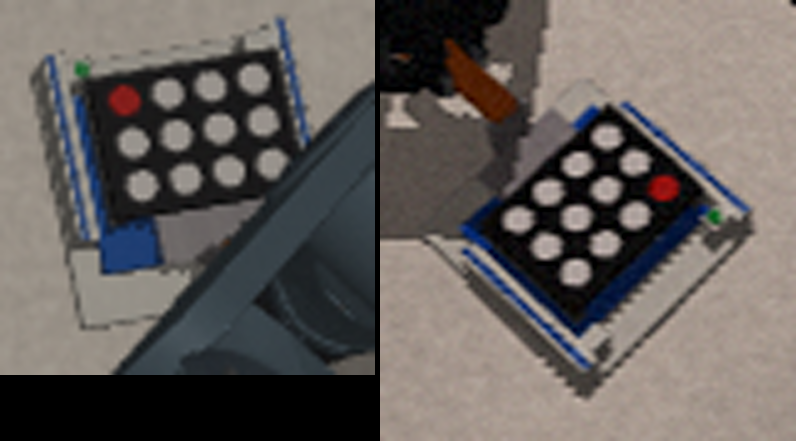

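The crop shows the tray between the guides with even gaps, and the numbers agree to within 1–2 mm. Lowering it onto the bed.

move_arm(deltas=[{"x": 0,"y": 0,"z": -0.08,"ax": 0,"ay": 0,"az": 0,"fingers": 1},{"x": 0,"y": 0,"z": -0.1,"ax": 0,"ay": 0,"az": 0,"fingers": 1},{"x": 0,"y": 0,"z": -0.08,"ax": 0,"ay": 0,"az": 0,"fingers": 1},{"x": 0,"y": 0,"z": -0.05,"ax": 0,"ay": 0,"az": 0,"fingers": 1},{"x": 0,"y": 0,"z": -0.05,"ax": 0,"ay": 0,"az": 0,"fingers": 1},{"x": 0,"y": 0,"z": -0.04,"ax": 0,"ay": 0,"az": 0,"fingers": 1},{"x": 0,"y": 0,"z": -0.04,"ax": 0,"ay": 0,"az": 0,"fingers": 1},{"x": 0,"y": 0,"z": 0,"ax": 0,"ay": 0,"az": 0,"fingers": 1},{"x": 0,"y": 0,"z": 0,"ax": 0,"ay": 0,"az": 0,"fingers": 1}], grip_force=118)

```text
time_s: 13.35
eef_pos: [495.4, -296.2, 238.0]
tcp_rot: [[-0.981, -0.196, 0.001], [-0.196, 0.981, 0.0], [-0.001, -0.0, -1.0]]
ft_force: [-0.2, -0.3, -1.8]
width: 0.212
gripper_force: 115.7
```

```bash
cat > bay.py <<'E'
from h import *
s=env.read_state();print(s["eef_pos"],s["ft_force"],s["time_s"])
d=np.array([.9804,.197]);nn=np.array([-.197,.9804])
for n,o in(("top",(616.5,-272.6)),("scene",(620.9,-270.3))):
    p,dd=optics.get_image(n);np.savez(f"pics/{n}_last.npz",p=p,d=dd);w=cloud(n,dd).reshape(-1,3)
    a=(w[:,:2]-o)@d;b=(w[:,:2]-o)@nn;hsv=cv2.cvtColor(p,cv2.COLOR_RGB2HSV).reshape(-1,3)
    k=(abs(a)<30)&(abs(b)<45);g=(abs(abs(b)-72)<4)&(a>-40)&(a<60)&(w[:,2]>38)
    c=np.linalg.lstsq(np.c_[a[k],b[k],np.ones(k.sum())],w[k,2],rcond=None)[0]
    print(n,"tray top z",np.median(w[k,2]),"slopes",np.degrees(c[:2]),"frame",np.median(w[g,2]))
    t=(w[:,2]>20)&(hsv[:,2]<60)&(abs(a)<70)&(abs(b)<64)&(w[:,2]>48 if np.median(w[k,2])>50 else w[:,2]>40)
    print("   black rect",t.sum(),cv2.minAreaRect(np.c_[a[t],b[t]].astype(np.float32)))
E
python3 bay.py
```

```text
[ 495.36 -296.23  237.95] [-0.18 -0.29 -1.75] 13.35
top tray top z 53.35781465043715 slopes [-0.18 -0.11] frame 45.551056956945786
   black rect 653 ((-12.2066650390625, -0.114471435546875), (114.16616821289062, 122.08329010009766), 0.27306628227233887)
scene tray top z 53.33600099836451 slopes [-0.65 -0.64] frame 44.18828866730928
   black rect 762 ((-11.872749328613281, -0.409759521484375), (115.57278442382812, 120.71028137207031), 0.4543956518173218)
```

move_arm(deltas=[{"x": -0.1,"y": -0.02,"z": 0,"ax": 0,"ay": 0,"az": 0,"fingers": 1},{"x": -0.2,"y": -0.04,"z": 0,"ax": 0,"ay": 0,"az": 0,"fingers": 1},{"x": -0.3,"y": -0.06,"z": 0,"ax": 0,"ay": 0,"az": 0,"fingers": 1},{"x": -0.4,"y": -0.08,"z": 0,"ax": 0,"ay": 0,"az": 0,"fingers": 1},{"x": -0.5,"y": -0.1,"z": 0,"ax": 0,"ay": 0,"az": 0,"fingers": 1},{"x": -0.5,"y": -0.1,"z": 0,"ax": 0,"ay": 0,"az": 0,"fingers": 1},{"x": -0.5,"y": -0.1,"z": 0,"ax": 0,"ay": 0,"az": 0,"fingers": 1},{"x": -0.3,"y": -0.06,"z": 0,"ax": 0,"ay": 0,"az": 0,"fingers": 1},{"x": 0,"y": 0,"z": 0.5,"ax": 0,"ay": 0,"az": 0,"fingers": 1}], grip_force=118)

```text
time_s: 14.58
eef_pos: [324.4, -328.8, 266.0]
tcp_rot: [[-0.981, -0.194, -0.002], [-0.194, 0.981, 0.005], [0.001, 0.006, -1.0]]
ft_force: [0.1, 0.0, -2.1]
width: 0.211
gripper_force: 115.8
```

```bash
python3 bay.py; cat >> h.py <<'E'
E
python3 - <<'E'
from h import *
# mat fit from black pixels at z=4 in picture 1
for n in("top","scene"):
    z=np.load(f"pics/{n}1.npz");w=cloud(n,z["d"]).reshape(-1,3);v=z["p"].reshape(-1,3).max(1)
    k=(v<45)&(w[:,2]<14)&(w[:,0]>370)&(w[:,0]<690)&(abs(w[:,1])<90)
    i=optics.camera_info(n);H,W=z["d"].shape;uu,vv=np.meshgrid(np.arange(W),np.arange(H));px=np.c_[uu.ravel()[k],vv.ravel()[k]]
    q=onplane(n,px,4)[:,:2];print(n,k.sum(),q.mean(0),cv2.minAreaRect(q.astype(np.float32)))
E
```

```text
[ 324.4  -328.83  265.97] [ 0.13  0.03 -2.07] 14.575
top tray top z 53.118011756465194 slopes [0.43 0.2 ] frame 44.89967697050611
   black rect 676 ((-0.36551666259765625, 0.20620346069335938), (89.64136505126953, 121.72877502441406), 0.3885125517845154)
scene tray top z 53.60643109868374 slopes [-0.06  0.2 ] frame 45.61037166845813
   black rect 573 ((0.10268402099609375, 0.07645797729492188), (121.06829833984375, 92.36311340332031), 89.10161590576172)
top 2665 [540.12   0.02] ((541.81201171875, 0.3729400634765625), (257.4168701171875, 107.00958251953125), 9.954919815063477)
scene 1815 [550.61  -0.23] ((546.8828125, -0.17974853515625), (256.59954833984375, 109.05145263671875), 9.876625061035156)
```

move_arm(deltas=[{"x": 0.1,"y": 0.66,"z": 0.4,"ax": 0,"ay": 0,"az": -0.04,"fingers": 1},{"x": 0.2,"y": 0.66,"z": 0,"ax": 0,"ay": 0,"az": -0.04,"fingers": 1},{"x": 0.3,"y": 0.66,"z": 0,"ax": 0,"ay": 0,"az": -0.04,"fingers": 1},{"x": 0.4,"y": 0.66,"z": 0,"ax": 0,"ay": 0,"az": -0.04,"fingers": 1},{"x": 0.4,"y": 0.66,"z": 0,"ax": 0,"ay": 0,"az": -0.04,"fingers": 1},{"x": 0.45,"y": 0.66,"z": -0.2,"ax": 0,"ay": 0,"az": -0.04,"fingers": 1},{"x": 0.45,"y": 0.66,"z": -0.25,"ax": 0,"ay": 0,"az": -0.04,"fingers": 1},{"x": 0.43,"y": 0.66,"z": -0.2,"ax": 0,"ay": 0,"az": 0,"fingers": 1},{"x": 0,"y": 0,"z": 0,"ax": 0,"ay": 0,"az": 0,"fingers": 1},{"x": 0,"y": 0,"z": 0,"ax": 0,"ay": 0,"az": 0,"fingers": 1}], grip_force=118)

```text
time_s: 15.92
eef_pos: [490.4, -13.1, 252.1]
tcp_rot: [[-0.986, -0.168, -0.0], [-0.168, 0.986, 0.0], [0.0, 0.0, -1.0]]
ft_force: [-0.4, 0.5, -2.1]
width: 0.212
gripper_force: 116.2
```

move_arm(deltas=[{"x": -0.02,"y": 0.05,"z": -0.25,"ax": 0,"ay": 0,"az": 0,"fingers": 1},{"x": 0,"y": 0,"z": -0.25,"ax": 0,"ay": 0,"az": 0,"fingers": 1},{"x": 0,"y": 0,"z": -0.15,"ax": 0,"ay": 0,"az": 0,"fingers": 1},{"x": 0,"y": 0,"z": -0.06,"ax": 0,"ay": 0,"az": 0,"fingers": 1},{"x": 0,"y": 0,"z": -0.03,"ax": 0,"ay": 0,"az": 0,"fingers": 1},{"x": 0,"y": 0,"z": 0,"ax": 0,"ay": 0,"az": 0,"fingers": 1},{"x": 0,"y": 0,"z": 0,"ax": 0,"ay": 0,"az": 0,"fingers": 1}], grip_force=118)

```text
time_s: 16.8
eef_pos: [490.1, -10.0, 208.7]
tcp_rot: [[-0.986, -0.168, 0.002], [-0.168, 0.986, 0.0], [-0.002, -0.0, -1.0]]
ft_force: [0.5, -0.8, -2.0]
width: 0.209
gripper_force: 116.3
```

move_arm(deltas=[{"x": 0,"y": 0,"z": -0.02,"ax": 0,"ay": 0,"az": 0,"fingers": 1},{"x": 0,"y": 0,"z": -0.02,"ax": 0,"ay": 0,"az": 0,"fingers": 1},{"x": 0,"y": 0,"z": 0,"ax": 0,"ay": 0,"az": 0,"fingers": 1},{"x": 0,"y": 0,"z": 0,"ax": 0,"ay": 0,"az": 0,"fingers": 1}], grip_force=118)

```text
time_s: 17.3
eef_pos: [490.0, -9.9, 206.6]
tcp_rot: [[-0.986, -0.168, 0.001], [-0.168, 0.986, 0.0], [-0.001, 0.0, -1.0]]
ft_force: [-3.3, 0.4, 6.0]
width: 0.208
gripper_force: 117.6
```

Contact at 6 N, the same as at the grasp. Releasing and rising.

move_arm(deltas=[{"x": 0,"y": 0,"z": 0,"ax": 0,"ay": 0,"az": 0,"fingers": -1},{"x": 0,"y": 0,"z": 0,"ax": 0,"ay": 0,"az": 0,"fingers": -1},{"x": 0,"y": 0,"z": 0,"ax": 0,"ay": 0,"az": 0,"fingers": -1},{"x": 0,"y": 0,"z": 0,"ax": 0,"ay": 0,"az": 0,"fingers": -1},{"x": 0,"y": 0,"z": 0,"ax": 0,"ay": 0,"az": 0,"fingers": -1},{"x": 0,"y": 0,"z": 0.3,"ax": 0,"ay": 0,"az": 0,"fingers": -1},{"x": 0,"y": 0,"z": 0.7,"ax": 0,"ay": 0,"az": 0,"fingers": -1},{"x": 0,"y": 0,"z": 0.7,"ax": 0,"ay": 0,"az": 0,"fingers": -1}], grip_force=60)

```text
time_s: 18.3
eef_pos: [489.6, -9.9, 308.8]
tcp_rot: [[-0.986, -0.167, -0.0], [-0.167, 0.986, 0.001], [0.0, 0.001, -1.0]]
ft_force: [1.1, 0.1, 0.1]
width: 0.998
gripper_force: 0.0
```

move_arm(deltas=[{"x": 0.35,"y": -0.73,"z": 0,"ax": 0,"ay": 0,"az": 0,"fingers": 1},{"x": 0.36,"y": -0.73,"z": 0,"ax": 0,"ay": 0,"az": 0,"fingers": 1},{"x": 0.36,"y": -0.73,"z": 0,"ax": 0,"ay": 0,"az": 0,"fingers": 1},{"x": 0.36,"y": -0.73,"z": 0,"ax": 0,"ay": 0,"az": 0,"fingers": 1},{"x": 0.36,"y": -0.73,"z": -0.3,"ax": 0,"ay": 0,"az": 0,"fingers": 1},{"x": 0.36,"y": -0.71,"z": -0.5,"ax": 0,"ay": 0,"az": 0,"fingers": 1},{"x": 0,"y": 0,"z": -0.2,"ax": 0,"ay": 0,"az": 0,"fingers": 1},{"x": 0,"y": 0,"z": -0.2,"ax": 0,"ay": 0,"az": 0,"fingers": 1},{"x": 0,"y": 0,"z": 0,"ax": 0,"ay": 0,"az": 0,"fingers": 1},{"x": 0,"y": 0,"z": 0,"ax": 0,"ay": 0,"az": 0,"fingers": 1}], grip_force=60)

```text
time_s: 19.55
eef_pos: [619.2, -270.7, 237.3]
tcp_rot: [[-0.986, -0.169, 0.002], [-0.169, 0.986, -0.001], [-0.002, -0.001, -1.0]]
ft_force: [-0.2, -0.5, -0.7]
width: -0.001
gripper_force: 0.0
```

move_arm(deltas=[{"x": 0,"y": 0,"z": -0.05,"ax": 0,"ay": 0,"az": 0,"fingers": 1},{"x": 0,"y": 0,"z": -0.04,"ax": 0,"ay": 0,"az": 0,"fingers": 1},{"x": 0,"y": 0,"z": -0.03,"ax": 0,"ay": 0,"az": 0,"fingers": 1},{"x": 0,"y": 0,"z": -0.03,"ax": 0,"ay": 0,"az": 0,"fingers": 1},{"x": 0,"y": 0,"z": -0.02,"ax": 0,"ay": 0,"az": 0,"fingers": 1},{"x": 0,"y": 0,"z": 0,"ax": 0,"ay": 0,"az": 0,"fingers": 1}], grip_force=60)

```text
time_s: 20.3
eef_pos: [618.9, -271.6, 227.5]
tcp_rot: [[-0.986, -0.168, 0.001], [-0.168, 0.986, 0.0], [-0.001, 0.0, -1.0]]
ft_force: [-5.0, 3.2, 10.8]
width: 0.001
gripper_force: 5.4
```

move_arm(deltas=[{"x": 0,"y": 0,"z": -0.015,"ax": 0,"ay": 0,"az": 0,"fingers": 1},{"x": 0,"y": 0,"z": -0.015,"ax": 0,"ay": 0,"az": 0,"fingers": 1}], grip_force=60)

```text
time_s: 20.55
eef_pos: [619.0, -271.6, 226.6]
tcp_rot: [[-0.986, -0.168, 0.001], [-0.168, 0.986, 0.0], [-0.001, 0.0, -1.0]]
ft_force: [-8.2, 4.7, 17.2]
width: -0.0
gripper_force: 8.4
```

move_arm(deltas=[{"x": 0,"y": 0,"z": -0.015,"ax": 0,"ay": 0,"az": 0,"fingers": 1},{"x": 0,"y": 0,"z": -0.015,"ax": 0,"ay": 0,"az": 0,"fingers": 1}], grip_force=60)

```text
time_s: 20.8
eef_pos: [619.0, -271.6, 224.8]
tcp_rot: [[-0.986, -0.168, 0.001], [-0.168, 0.986, 0.0], [-0.001, 0.0, -1.0]]
ft_force: [-7.9, 3.6, 16.2]
width: 0.001
gripper_force: 8.4
```

move_arm(deltas=[{"x": 0,"y": 0,"z": -0.015,"ax": 0,"ay": 0,"az": 0,"fingers": 1},{"x": 0,"y": 0,"z": -0.015,"ax": 0,"ay": 0,"az": 0,"fingers": 1},{"x": 0,"y": 0,"z": -0.015,"ax": 0,"ay": 0,"az": 0,"fingers": 1},{"x": 0,"y": 0,"z": -0.015,"ax": 0,"ay": 0,"az": 0,"fingers": 1},{"x": 0,"y": 0,"z": -0.015,"ax": 0,"ay": 0,"az": 0,"fingers": 1}], grip_force=60)

```text
time_s: 21.42
eef_pos: [619.0, -271.6, 220.3]
tcp_rot: [[-0.986, -0.168, 0.001], [-0.168, 0.986, 0.0], [-0.001, 0.0, -1.0]]
ft_force: [-7.3, 3.9, 16.8]
width: 0.002
gripper_force: 8.4
```

move_arm(deltas=[{"x": 0,"y": 0,"z": -0.012,"ax": 0,"ay": 0,"az": 0,"fingers": 1},{"x": 0,"y": 0,"z": 0,"ax": 0,"ay": 0,"az": 0,"fingers": 1}], grip_force=60)

```text
time_s: 21.68
eef_pos: [619.0, -271.6, 219.5]
tcp_rot: [[-0.986, -0.168, 0.001], [-0.168, 0.986, 0.0], [-0.001, 0.0, -1.0]]
ft_force: [-7.4, 4.0, 15.8]
width: 0.001
gripper_force: 8.0
```

move_arm(deltas=[{"x": 0,"y": 0,"z": -0.01,"ax": 0,"ay": 0,"az": 0,"fingers": 1},{"x": 0,"y": 0,"z": 0,"ax": 0,"ay": 0,"az": 0,"fingers": 1}], grip_force=60)

```text
time_s: 21.92
eef_pos: [619.0, -271.6, 219.4]
tcp_rot: [[-0.986, -0.168, 0.001], [-0.168, 0.986, 0.0], [-0.001, 0.0, -1.0]]
ft_force: [-8.7, 4.9, 19.0]
width: -0.0
gripper_force: 9.6
```

move_arm(deltas=[{"x": 0,"y": 0,"z": -0.01,"ax": 0,"ay": 0,"az": 0,"fingers": 1},{"x": 0,"y": 0,"z": 0,"ax": 0,"ay": 0,"az": 0,"fingers": 1}], grip_force=60)

```text
time_s: 22.18
eef_pos: [619.1, -271.6, 219.4]
tcp_rot: [[-0.986, -0.168, 0.001], [-0.168, 0.986, 0.0], [-0.001, -0.0, -1.0]]
ft_force: [-9.4, 6.1, 23.2]
width: -0.004
gripper_force: 11.3
```

move_arm(deltas=[{"x": 0,"y": 0,"z": -0.012,"ax": 0,"ay": 0,"az": 0,"fingers": 1},{"x": 0,"y": 0,"z": 0,"ax": 0,"ay": 0,"az": 0,"fingers": 1}], grip_force=60)

```text
time_s: 22.42
eef_pos: [619.1, -271.6, 219.3]
tcp_rot: [[-0.986, -0.168, 0.001], [-0.168, 0.986, -0.0], [-0.0, -0.0, -1.0]]
ft_force: [-12.4, 6.8, 25.9]
width: 0.005
gripper_force: 13.3
```

move_arm(deltas=[{"x": 0,"y": 0,"z": 0.05,"ax": 0,"ay": 0,"az": 0,"fingers": 1},{"x": 0,"y": 0,"z": 0.5,"ax": 0,"ay": 0,"az": 0,"fingers": 1},{"x": -0.4,"y": 0,"z": 0.9,"ax": 0,"ay": 0,"az": 0,"fingers": 1},{"x": -0.9,"y": 0,"z": 0.5,"ax": 0,"ay": 0,"az": 0,"fingers": 1},{"x": -0.9,"y": 0,"z": 0.3,"ax": 0,"ay": 0,"az": 0,"fingers": 1},{"x": -0.9,"y": 0,"z": 0,"ax": 0,"ay": 0,"az": 0,"fingers": 1},{"x": 0,"y": 0,"z": 0,"ax": 0,"ay": 0,"az": 0,"fingers": 1}], grip_force=60)

```text
time_s: 23.3
eef_pos: [430.1, -271.1, 349.6]
tcp_rot: [[-0.986, -0.165, -0.001], [-0.165, 0.986, 0.001], [0.0, 0.001, -1.0]]
ft_force: [-0.3, -0.4, 0.1]
width: 0.003
gripper_force: 0.0
```

```bash
python3 bay.py; python3 - <<'E'
from h import *
b=np.load("pics/scene_last.npz")["p"]
cv2.imwrite("pics/fin.png",cv2.resize(b[145:300,155:345],None,fx=3.8,fy=3.8,interpolation=cv2.INTER_CUBIC)[:,:,::-1])
E
```

```text
[ 430.07 -271.05  349.59] [-0.3  -0.4   0.07] 23.3
top tray top z 44.88744243536212 slopes [-0.68  0.2 ] frame 45.27588046201197
   black rect 670 ((-0.38777923583984375, -0.23074722290039062), (89.8319091796875, 121.10824584960938), 0.3812353312969208)
scene tray top z 45.41531880894013 slopes [ 0.07 -0.09] frame 45.89379031623184
   black rect 593 ((8.932823181152344, -1.628204345703125), (111.31733703613281, 123.90448760986328), 0.7059170007705688)
```

View pics/fin.png

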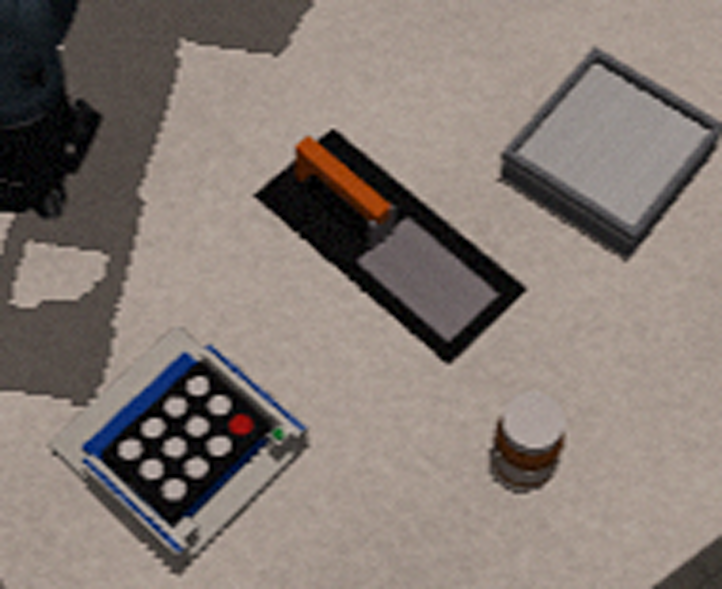

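The crop shows the tray seated between the guides around (185,440), flush with the frame. The lifter lies flat on its mat around (390,245), the jar hasn't moved, and the robot is clear.

```bash
python3 -c "
from rig import workorder
print(workorder.finish_job())"
```

```text
the job is handed in; nothing more can be done
None
```

The job is handed in after about 23 s of robot time: the tray is centred in the bay with the bed pressed home (tray top flush with the frame, about 26 N at most), the lifter lies flat on its mat, and I never moved near the jar, bottle or rack.

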